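# Hook a pipette hanger into the bench rack and lock it

## Robot

A 6-joint arm with a two-finger parallel gripper is mounted at the origin on the work surface. World frame = base frame: x ahead of the robot, y to its left, z up, the work surface at z = 0. Lengths are in m, angles in degrees, forces in N, time in s.
With the tool pointing down it reaches from about 0.425 to 0.95 m from the base axis. Payload 3.5 kg.
Tool frame: the origin (TCP) lies between the finger pads; the fingertips stand 8 mm ahead of it and the grasp point (between the pads) lies 11 mm behind it; z points along the fingers, y is the line along which they close (so a half turn about z gives the same grasp; the last joint's range is limited). The gripper opens to 85 mm and grips with 20 to 120 N. Pads are 22 mm wide; open, the fingers measure 114 mm over their backs; the gripper's body (76 mm by 85 mm) begins 54 mm behind the grasp point. The pads swing forward as they close: fully open they stand 13 mm farther back than shut.
Start: joints at [66.062, 16.404, 90.338, -0, 73.258, -8.594], TCP at [0.179, 0.651, 0.239] pointing down, gripper open.
Joint ranges: [-158.93, 158.93], [-51.34, 127.21], [12.03, 142.37], [-87.48, 267.48], [13.55, 161.25], [-162.69, 162.69]. Speed limits (degrees/s): [159.86, 159.86, 180, 180, 180, 180].

## Interface

Orientations are given as [roll, pitch, yaw] about the fixed x, y, z axes, in that order (R = Rz(yaw) Ry(pitch) Rx(roll)).
In Python, from cell import manip gives the robot as it stands.
- The arm moves only by the tool play_rows, never from a script. Its argument "commands" is a list of rows, each an object of numbers: "x", "y", "z": the shift along the tool's x, y, z in units of 25 mm (1.0 is 25 mm); "wx", "wy", "wz": the turn, a rotation vector about the tool's x, y, z in rad. A call has 1 to 20 rows; each row is the pose to reach, as a shift and turn from the pose commanded when the call began, along the tool's axes at that moment; what a row does not reach only later rows make up. A row lasts 1/10 s, in which the tool goes at most 50 mm and 8.59 degrees, less where a joint would pass 70% of its speed; a pose out of reach is approached as far as the arm can. A call with a gripper value outside its range is refused whole. "claw" is the closure, from 0 (fully open) to 1 (shut), set as the call begins (left out, the last holds). The fingers move at their own pace and stop on an object; the grip force is fixed at half the most. Time passes only in rows, so rows that repeat a pose let the fingers close. It gives the time, the measured TCP pose, the force, the opening and the grip force at its end, in the units of the state.
- manip.get_obs(): the state, without advancing time (a new reading comes with each control period).
- manip.read_camera(name): name is "scene" or "top" or "wrist"; returns the picture (420x560x3 uint8, blue, green, red); there is no depth.
- manip.camera_info(name): a dict with "mtx" (3x3 intrinsics, pixels), "camera_from_world" (4x4, takes a point from world to camera coordinates). Camera axes: x right, y down, z forward; pixel columns grow to the right and rows downward; lengths in m; the calibration is good to about 2 mm. A picture is of the moment at which its call begins: read the wrist's pose just before it. camera_info takes no time and is no camera call; for the wrist camera it gives the pose at the moment of the call.
- manip.job_done(): hands the job in; it is judged then, once.
The state is a dict: "time_s": time; "joints": joint angles; "joint_vel": joint speeds; "joint_torque": joint torques, N m; "eef_pos": TCP position; "ee_rot": TCP orientation; "force": force on the tool from outside, world axes, zero at the start; "ft_torque": the same for the moment, N m; "width": finger opening in m; "grip_force": force on a finger pad.
Only numpy, scipy, OpenCV 4.12 (cv2) and the standard library are available. Lean on these libraries where they do the work, as an engineer would, in place of code of your own. Each camera call takes 0.05 s, during which the arm holds its last target. There are 200 camera calls.

## Task

Fit the white pipette hanger to the bench rack: hook its two tabs into the topmost slots of the two posts until its back plate lies flat against them, then push it down until it sits fully home and both spring catches have snapped out into its windows, and let go. Feel for the slots with a light touch and press no harder than a thumb would, or the tabs bend; leave everything else on the bench where it stands.

Things in the scene. Friction and masses are not known exactly. Their poses are not given: they have to be found in the camera images.
- rack: Fixed bench rack: grey base 180 (x) x 220 (y) x 12 mm, two slotted aluminium posts. Origin: centre of the base's underside, z up, front towards its own -x. Posts 40 mm wide, 30 deep, centred at y = +70 and -70 mm, front faces in the plane x = +20 mm, tops nominally 240 mm up. They are clamped by hand: posts, slots and catches together stand 2 to 8 mm off nominal in height, not measured: feel it.
- slot_left (a point): Nominal centre of the topmost slot of the post at rack y = +70 mm, at the front face, 212 mm above the bench. Slots: 12 mm wide (y), 36 mm tall, through a 3 mm face sheet; more slots below at 48 mm pitch. The point belongs to the base: the true slot is 2 to 8 mm off in height (same for both posts). Axes as the rack's.
- slot_right (a point): The same for the post at rack y = -70 mm.
- rack_seat (a point): Point at rack (20, 0, 130) mm: between the posts, in the plane of their faces, at the nominal home height of the hanger's underside. With the hanger home, hanger_back is here, but for the 2 to 8 mm in height by which the posts are off. Belongs to the base. Axes as the rack's.
- hanger_stem (a point): Centre of the stem of the loose white hanger (0.3 kg): the bar to grasp, 16 mm wide (y), 24 tall, along x, free for 75 mm between flange and front plate; near the centre of mass. The hanger starts upright on the bench, this point 68 mm up. Axes: z up, +x to its tabs, parallel to the rack's when fitted. Front plate 48 to 52 mm in -x, 80 mm high; comb prongs to 82 mm in -x.
- hanger_back (a point): Point in the back face of the hanger's back plate, at mid-width and at the underside: 62 mm in +x of the stem centre and 68 mm below it. Plate 4 mm thick, 180 mm wide (y), 100 mm high, with two windows at y = +70 and -70 mm, 8 to 26 mm above the underside, for the catches. Axes as the hanger's.
- tab_left (a point): Centre of the hanger's steel tab at hanger y = +70 mm (5 mm behind the back face, 55 mm above the underside). The hook is 5 mm thick (y), 34 tall, stands out 9.5 mm: a neck in its top 8 mm, and a nose turned down, 4.5 mm behind the back face. It enters the slot only if wholly inside it: centre within 1 mm of the true slot's centre height. Then the plate lies flat on the post.
- tab_right (a point): The same for the tab at hanger y = -70 mm. From its entry the hanger goes down 26 to 28 mm until the necks sit on the lower edges of the slots: that is home.
- hanger_flange (a point): Mid-point of the flat top of the flange along the top edge of the back plate: 100 mm above the underside, 17 mm in -x of the back face. The flange is 30 mm deep (x, from the back face), 180 mm wide (y), 3 mm thick; flat to press on, over its whole width; pushed here, near the posts, the hanger goes down without wedging. Axes as the hanger's.
- catch_left (a joint): Spring catch in the post at rack y = +70 mm: steel nose 10 mm wide, sloped on top, square below, 3.5 mm proud, its underside 9 mm above home. 0 = out, 0.0035 m = pushed in. Hooked in, the hanger's lower edge rests on the slopes 18 to 21 mm above home; about 10 N down on each (20 N for both at once) snaps it past and they spring into the windows. 
- catch_right (a joint): The same catch in the post at rack y = -70 mm. Both ends may be pressed together or one after the other. The tabs bend if scraped or jabbed on the posts with over 15 N, or if the contact forces between hanger and rack, hooks and catches counted together, pass 80 N: pushes on the flange up to about 25 N are safe, harder ones wedge it.
- bottle_a: Bystander: glass bottle with blue cap, 56 mm across, 85 mm high. Origin: centre of its underside.
- bottle_b: Bystander: another such bottle.
- bottle_c: Bystander: larger glass bottle, 72 mm across, 115 mm high.
- tip_box: Bystander: box of pipette tips, 89 x 129 x 67 mm. Origin: centre of its underside.
- towel_roll: Bystander: standing roll of paper towel, 120 mm across, 210 mm high. Origin: centre of its underside.
- tube_rack: Bystander: white tube rack, 70 x 160 x 85 mm. Origin: centre of its underside.
- marker: Bystander: marker pen lying on the bench, 110 mm long, 14 mm across. Origin: below its middle, on the bench.
There are look-alikes about, which are no part of the job. What is shaped like the part that bears hanger_stem but blue is not meant.

How it is judged (in metres and radians):
At the end, for the whole second after the job is handed in: Hanger on the posts, released and at rest: back face within 4 mm of their faces, centred within 6 mm, square and upright within 5 degrees, underside within 12 mm of nominal home height (posts stand 2 to 8 mm off; unlocked it is over 18 mm higher), both catches out again to 1 mm (z of hanger_back in the frame of rack_seat between -0.012 and 0.012 m and x of hanger_back in the frame of rack_seat between -0.004 and 0.004 m and y of hanger_back in the frame of rack_seat between -0.006 and 0.006 m and angle between the x axis of hanger_back and the x axis of rack, either way round below 0.09 rad and angle between hanger_back's own z axis and vertical below 0.09 rad and value of joint each of catch_left, catch_right below 0.001 m and linear speed of hanger below 0.02 m/s); the robot touches nothing.
It fails at once if the hanger is forced against the rack with more than 80 N (contact force between hanger and rack above 80 N).
It fails at once if the tabs, not yet in the slots, are jabbed or scraped against the posts with more than 15 N (x of hanger_back in the frame of rack_seat below -0.005 m and contact force between hanger and rack above 15 N).
It fails at once if a bottle is moved by more than 25 mm (distance of any of bottle_a, bottle_b, bottle_c from where it was at the start of the episode above 0.025 m).
It fails at once if another thing on the bench is moved by more than 25 mm (distance of any of tip_box, towel_roll, tube_rack, marker from where it was at the start of the episode above 0.025 m).
It also fails if it takes over 61 s, if anything falls off the work surface, if the arm or the gripper's body presses on something with over 40 N, if the wrist force passes 120 N, or if a joint passes its speed limit or range.

## Working session

There is one attempt and no reset: what is moved stays moved. The work goes in short steps, Python scripts to look and compute and a tool call to move; the robot and the scene stay as the last step left them, time stands still between calls to the robot, and variables do not carry over. Pictures are saved under pics/ and viewed, at most 10 in all, crops included, and the job is handed in when it is done.

Besides the shell and the picture viewer there is one more tool, called after "Request:" as name([rows], argument=value, ...), one row to a line, values as JSON. play_rows: Moves the arm, as the interface text tells. Its arguments: {"type":"object","properties":{"commands":{"type":"array","items":{"type":"object","properties":{"x":{"type":"number"},"y":{"type":"number"},"z":{"type":"number"},"wx":{"type":"number"},"wy":{"type":"number"},"wz":{"type":"number"}}}},"claw":{"type":"number"}},"required":["commands"]}

```bash
mkdir -p pics; ls; cat > h.py <<'E'
import numpy as np, cv2
from cell import manip
def ray(info,u,v):
    K=np.array(info["mtx"]);T=np.array(info["camera_from_world"])
    R=T[:3,:3];c=-R.T@T[:3,3]
    d=R.T@np.linalg.solve(K,np.array([u,v,1.0]));return c,d/np.linalg.norm(d)
def onz(info,u,v,z):
    c,d=ray(info,u,v);return c+d*(z-c[2])/d[2]
def proj(info,P):
    K=np.array(info["mtx"]);T=np.array(info["camera_from_world"])
    P=np.atleast_2d(P);q=(K@(T[:3,:3]@P.T+T[:3,3:4])).T;return q[:,:2]/q[:,2:]
E
python3 - <<'E'
from h import *
for n in("top","scene"):
    im=manip.read_camera(n);cv2.imwrite(f"pics/{n}0.png",im)
    i=manip.camera_info(n);c,d=ray(i,280,210);print(n,c.round(3),d.round(3))
o=manip.get_obs();print(o)
E
```

```text
pics
top [ 0.429 -0.074  1.124] [ 0.098  0.01  -0.995]
scene [ 1.262 -0.317  1.307] [-0.522  0.184 -0.833]
{'time_s': 0.1, 'joints': array([ 6.60611893e+01,  1.64524205e+01,  9.04157557e+01, -5.86607707e-04,
        7.32580020e+01, -8.59340769e+00]), 'joint_vel': array([ 0.04973219, -0.03653105, -0.17370037, -0.0017165 , -0.10818228,
        0.0232146 ]), 'joint_torque': array([-1.79578510e-04, -4.07301164e+01, -2.93697435e+01, -1.96848518e-04,
        3.43443025e-03, -2.47999407e-05]), 'eef_pos': array([0.17835319, 0.65040478, 0.23802565]), 'ee_rot': array([-1.79875154e+02, -1.82986658e-02,  1.64654747e+02]), 'force': array([-0.45457863, -1.16410654, -0.66307134]), 'ft_torque': array([-0.01669669, -0.04141036,  0.00721983]), 'grip_force': 0.0, 'width': 0.08564679262094323}
```

View pics/top0.png

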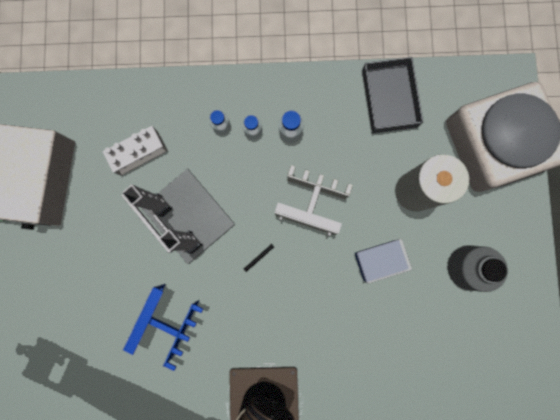

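View pics/scene0.png

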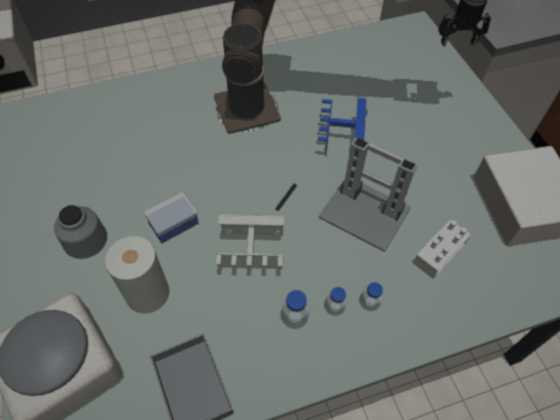

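Top view: two hanger-shaped things, the blue one at about (160,322) and the white one at about (313,205). The white one is the one meant, because the task says white and rules out blue. The rack is at about (175,215). I'll confirm with one enlarged crop.

```bash
python3 - <<'E'
from h import *
im=cv2.imread("pics/top0.png")
c=im[150:275,110:360];cv2.imwrite("pics/crop1.png",cv2.resize(c,None,fx=3.2,fy=3.2,interpolation=cv2.INTER_CUBIC))
i=manip.camera_info("top");print(np.array(i["mtx"]).round(1))
# white hanger mask
g=im.astype(int);m=((g.min(2)>150)).astype(np.uint8)
m[:,:270]=0;m[:,360:]=0;m[:160]=0;m[245:]=0
n,l,s,ce=cv2.connectedComponentsWithStats(m)
for k in range(1,n):
    if s[k,4]>40:
        cn=np.argwhere(l==k)[:,::-1].astype(np.float32);r=cv2.minAreaRect(cn);print(s[k],ce[k].round(1),r)
E
```

```text
[[382.7   0.  277.1]
 [  0.  382.7 210.7]
 [  0.    0.    1. ]]
[288 164   8  13  61] [291.  170.1] ((291.00457763671875, 170.1513671875), (5.268044948577881, 11.78126335144043), 16.699241638183594)
[294 170  16  12  70] [304.1 175.4] ((301.678955078125, 173.90367126464844), (12.930655479431152, 11.110784530639648), 16.699241638183594)
[ 274  174   70   60 1148] [311.4 209.8] ((314.3999938964844, 198.3000030517578), (69.25386810302734, 51.54512405395508), 18.43494987487793)
[346 183   7  12  57] [348.7 188.6] ((348.5282897949219, 188.65093994140625), (5.219700813293457, 11.675647735595703), 15.945395469665527)
```

View pics/crop1.png

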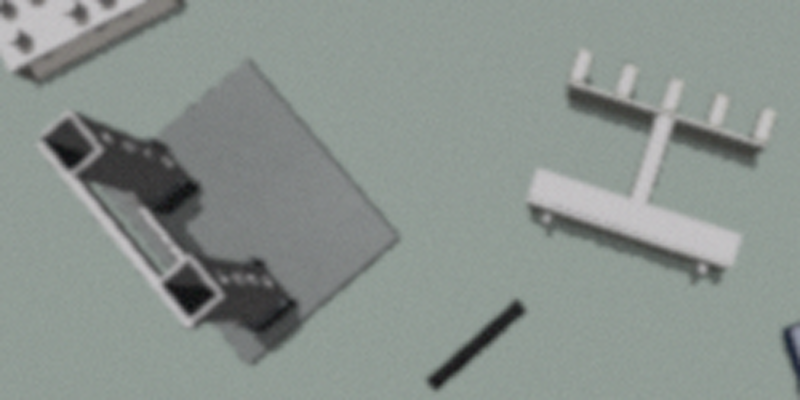

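The crop confirms the white hanger: flange centre at crop (635,218), i.e. image (308,218), with its tabs on the robot side. The rack base corners are at crop (250,62), (398,237) and (252,362), and the post tops are at the left.

```bash
cat >> h.py <<'E'
def cp(u,v): return u/3.2+110-.35, v/3.2+150-.35
E
python3 - <<'E'
from h import *
from scipy.spatial.transform import Rotation as Ro
i=manip.camera_info("top")
b=np.array([onz(i,*cp(*p),0.012)[:2] for p in((250,62),(398,237),(252,362))])
print(b.round(4),np.linalg.norm(b[1]-b[0]),np.linalg.norm(b[2]-b[1]))
print("yaw",np.degrees(np.arctan2(*(b[0]-b[1])[::-1]))-90,np.degrees(np.arctan2(*(b[2]-b[1])[::-1])),"ctr",(b[0]+b[2])/2)
f=np.array([onz(i,*cp(*p),0.1)[:2] for p in((540,169),(742,235),(732,268),(528,204))])
print(f.round(4),[np.linalg.norm(f[k]-f[k-3]) for k in range(4)])
ya=[np.degrees(np.arctan2(*d[::-1])) for d in (f[0]-f[1],f[3]-f[2])];print("hanger yaw",np.array(ya)-90,"flange ctr",f.mean(0))
y=np.radians(np.mean(ya)-90);print("stem",f.mean(0)+np.array([np.cos(y),np.sin(y)])*(-47))if 0 else print("stem",f.mean(0)-.047*np.array([np.cos(y),np.sin(y)]))
for nm,q in (("A",((72,112),(102,147))),("B",((190,257),(222,293)))):
  for z in (.232,.24,.248): print(nm,z,[onz(i,*cp(*p),z)[:2].round(4) for p in q])
w=manip.camera_info("wrist");o=manip.get_obs()
T=np.array(w["camera_from_world"]);R=Ro.from_euler('xyz',o['ee_rot'],degrees=True).as_matrix()
c=-T[:3,:3].T@T[:3,3];print("cam in tool",R.T@(c-o['eef_pos']),(T[:3,:3]@R).round(2),np.array(w['mtx'])[0])
E
```

```text
[[0.669  0.2071]
 [0.5025 0.0727]
 [0.3932 0.2071]] 0.21404150307963352 0.1732422597817928
yaw -51.08887272852534 129.08578915685464 ctr [0.53112799 0.20712392]
[[ 0.5503 -0.0598]
 [ 0.4896 -0.2267]
 [ 0.4623 -0.2172]
 [ 0.5211 -0.0488]] [np.float64(0.1776528158127641), np.float64(0.028868610236984695), np.float64(0.1782991980321116), np.float64(0.031241147077807677)]
hanger yaw [-20.00289229 -19.2401696 ] flange ctr [ 0.50581785 -0.13811002]
stem [ 0.46154707 -0.12232716]
A 0.232 [array([0.5883, 0.2846]), array([0.5613, 0.2621])]
A 0.24 [array([0.5868, 0.2814]), array([0.5601, 0.259 ])]
A 0.248 [array([0.5854, 0.2782]), array([0.5589, 0.256 ])]
B 0.232 [array([0.4779, 0.1967]), array([0.4509, 0.1733])]
B 0.24 [array([0.4775, 0.1943]), array([0.4507, 0.1711])]
B 0.248 [array([0.477 , 0.1919]), array([0.4505, 0.1688])]
cam in tool [ 0.07343075  0.00141159 -0.13354283] [[-0.    1.    0.  ]
 [-0.96 -0.   -0.29]
 [-0.29 -0.    0.96]] [293.81052817   0.         279.22491572]
```

```bash
cat >> h.py <<'E'
from scipy.spatial.transform import Rotation as Ro
def rel(p,yaw,o=None,cmd=None):
    o=o or manip.get_obs();R=Ro.from_euler('xyz',o['ee_rot'],degrees=True)
    d=R.inv().apply(np.array(p)-o['eef_pos'])/0.025
    w=(R.inv()*Ro.from_euler('xyz',[180,0,yaw],degrees=True)).as_rotvec()
    return dict(zip(("x","y","z","wx","wy","wz"),np.r_[d,w].round(3).tolist()))
E
python3 - <<'E'
from h import *
print(rel((.5,.4,.40),160));print(rel((.55,-.154,.23),160))
E
```

```text
{'x': -15.056, 'y': -6.268, 'z': -6.47, 'wx': -0.002, 'wy': -0.0, 'wz': 0.081}
{'x': -22.851, 'y': -27.094, 'z': 0.373, 'wx': -0.002, 'wy': -0.0, 'wz': 0.081}
```

Request:
play_rows([
  {"x":-15.06,"y":-6.27,"z":-6.5,"wz":0.08},
  {"x":-15.06,"y":-6.27,"z":-6.5,"wz":0.08},
  {"x":-15.06,"y":-6.27,"z":-6.5,"wz":0.08},
  {"x":-15.06,"y":-6.27,"z":-6.5,"wz":0.08},
  {"x":-15.06,"y":-6.27,"z":-6.5,"wz":0.08},
  {"x":-15.06,"y":-6.27,"z":-6.5,"wz":0.08},
  {"x":-15.06,"y":-6.27,"z":-6.5,"wz":0.08},
  {"x":-15.06,"y":-6.27,"z":-6.5,"wz":0.08},
  {"x":-22.85,"y":-27.1,"z":0.4,"wz":0.08},
  {"x":-22.85,"y":-27.1,"z":0.4,"wz":0.08},
  {"x":-22.85,"y":-27.1,"z":0.4,"wz":0.08},
  {"x":-22.85,"y":-27.1,"z":0.4,"wz":0.08},
  {"x":-22.85,"y":-27.1,"z":0.4,"wz":0.08},
  {"x":-22.85,"y":-27.1,"z":0.4,"wz":0.08},
  {"x":-22.85,"y":-27.1,"z":0.4,"wz":0.08},
  {"x":-22.85,"y":-27.1,"z":0.4,"wz":0.08},
  {"x":-22.85,"y":-27.1,"z":0.4,"wz":0.08},
  {"x":-22.85,"y":-27.1,"z":0.4,"wz":0.08},
  {"x":-22.85,"y":-27.1,"z":0.4,"wz":0.08},
  {"x":-22.85,"y":-27.1,"z":0.4,"wz":0.08},
], claw=0)

```text
validation failed for argument at $.co...
```

Request:
play_rows([
  {"x":-8,"y":-3.3,"z":-6.5},
  {"x":-8,"y":-3.3,"z":-6.5},
  {"x":-8,"y":-3.3,"z":-6.5},
  {"x":-8,"y":-3.3,"z":-6.5},
  {"x":-15.06,"y":-6.27,"z":-6.5},
  {"x":-15.06,"y":-6.27,"z":-6.5},
  {"x":-15.06,"y":-6.27,"z":-6.5},
  {"x":-15.06,"y":-6.27,"z":-6.5},
], claw=0)

```text
validation failed for argument at $.co...
```

Request:
play_rows([
  {"x":0,"y":0,"z":-4,"wx":0,"wy":0,"wz":0},
  {"x":0,"y":0,"z":-6.5,"wx":0,"wy":0,"wz":0.08},
], claw=0)

```text
time_s: 0.3
eef_pos: [0.178, 0.6497, 0.3365]
ee_rot: [-179.6, -0.0, 160.0]
force: [0.2, -0.0, 0.7]
width: 0.0853
grip_force: 0.0
```

```bash
python3 - <<'E'
from h import *
print(rel((.5,.4,.40),160));print(rel((.55,-.154,.23),160))
E
```

```text
{'x': -15.52, 'y': -4.988, 'z': -2.509, 'wx': -0.008, 'wy': -0.001, 'wz': -0.001}
{'x': -24.997, 'y': -25.068, 'z': 4.438, 'wx': -0.008, 'wy': -0.001, 'wz': -0.001}
```

Request:
play_rows([
  {"x":-15.5,"y":-5,"z":-2.5,"wx":0,"wy":0,"wz":0},
  {"x":-15.5,"y":-5,"z":-2.5,"wx":0,"wy":0,"wz":0},
  {"x":-15.5,"y":-5,"z":-2.5,"wx":0,"wy":0,"wz":0},
  {"x":-15.5,"y":-5,"z":-2.5,"wx":0,"wy":0,"wz":0},
  {"x":-15.5,"y":-5,"z":-2.5,"wx":0,"wy":0,"wz":0},
  {"x":-15.5,"y":-5,"z":-2.5,"wx":0,"wy":0,"wz":0},
  {"x":-15.5,"y":-5,"z":-2.5,"wx":0,"wy":0,"wz":0},
  {"x":-25,"y":-25.1,"z":4.4,"wx":0,"wy":0,"wz":0},
  {"x":-25,"y":-25.1,"z":4.4,"wx":0,"wy":0,"wz":0},
  {"x":-25,"y":-25.1,"z":4.4,"wx":0,"wy":0,"wz":0},
  {"x":-25,"y":-25.1,"z":4.4,"wx":0,"wy":0,"wz":0},
  {"x":-25,"y":-25.1,"z":4.4,"wx":0,"wy":0,"wz":0},
  {"x":-25,"y":-25.1,"z":4.4,"wx":0,"wy":0,"wz":0},
  {"x":-25,"y":-25.1,"z":4.4,"wx":0,"wy":0,"wz":0},
  {"x":-25,"y":-25.1,"z":4.4,"wx":0,"wy":0,"wz":0},
  {"x":-25,"y":-25.1,"z":4.4,"wx":0,"wy":0,"wz":0},
  {"x":-25,"y":-25.1,"z":4.4,"wx":0,"wy":0,"wz":0},
  {"x":-25,"y":-25.1,"z":4.4,"wx":0,"wy":0,"wz":0},
  {"x":-25,"y":-25.1,"z":4.4,"wx":0,"wy":0,"wz":0},
  {"x":-25,"y":-25.1,"z":4.4,"wx":0,"wy":0,"wz":0},
], claw=0)

```text
time_s: 2.3
eef_pos: [0.5515, -0.1555, 0.2271]
ee_rot: [-180.0, -0.2, 159.9]
force: [0.7, 0.7, -0.3]
width: 0.0855
grip_force: 0.0
```

```bash
python3 - <<'E'
from h import *
import pickle
o=manip.get_obs();i=manip.camera_info("wrist");im=manip.read_camera("wrist")
cv2.imwrite("pics/w1.png",im);pickle.dump((o,i),open("w1.pkl","wb"));print(o['eef_pos'],o['ee_rot'])
E
```

```text
[ 0.55147573 -0.15551029  0.22710091] [-1.79965681e+02 -1.56862068e-01  1.59872035e+02]
```

View pics/w1.png

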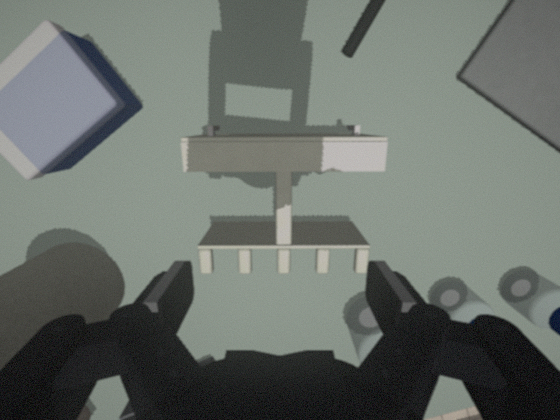

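Wrist view: the white hanger is square in the image. Its flange front edge runs from (184,171) to (386,171), the stem is along column 284 from row 173 to 245, and the tabs are at the top near (212,130) and (350,128).

```bash
python3 - <<'E'
from h import *
import pickle
o,i=pickle.load(open("w1.pkl","rb"));im=cv2.imread("pics/w1.png").astype(int);g=im.mean(2)
# subpixel edges
def edge(a): d=np.diff(np.convolve(a,[.25,.5,.25],'valid'));k=abs(d).argmax();return k+1.5, d[k]
for c in (200,230,340,375): print("col",c,"front edge row",160+edge(g[160:182,c])[0], "back", 125+edge(g[125:150,c])[0])
for r in (145,155,165): print("row",r,170+edge(g[r,170:200])[0],375+edge(g[r,375:400])[0])
for r in (180,200,215,230): print("stem",r,268+edge(g[r,268:284])[0],284+edge(g[r,284:300])[0])
L,R=onz(i,184,171,.1),onz(i,386.5,171,.1);print(L,R,np.linalg.norm(R-L))
d=(R-L)[:2];print("yaw",np.degrees(np.arctan2(d[1],d[0]))+90)
E
```

```text
col 200 front edge row 171.5 back 134.5
col 230 front edge row 176.5 back 136.5
col 340 front edge row 169.5 back 136.5
col 375 front edge row 170.5 back 136.5
row 145 187.5 387.5
row 155 186.5 386.5
row 165 186.5 385.5
stem 180 276.5 290.5
stem 200 272.5 291.5
stem 215 276.5 290.5
stem 230 275.5 290.5
[ 0.49213451 -0.22290893  0.1       ] [ 0.55421963 -0.05364267  0.1       ] 0.18029317212025575
yaw 159.85748357188396
```

```bash
python3 - <<'E'
from h import *
import pickle
o,i=pickle.load(open("w1.pkl","rb"))
a,b=onz(i,283.3,180,.08),onz(i,283.0,235,.08);d=(a-b)[:2];print(a,b,"yaw",np.degrees(np.arctan2(d[1],d[0])))
m=(onz(i,184,170.5,.1)+onz(i,386.5,170.5,.1))/2;y=np.radians(160);hx=np.array([np.cos(y),np.sin(y)]);hy=np.array([-hx[1],hx[0]])
s=m[:2]-.032*hx;print("stem",s,"lat of stem line",(a[:2]-s)@hy,(b[:2]-s)@hy)
s=s+hy*np.mean([(a[:2]-s)@hy,(b[:2]-s)@hy])/2;print(s)
print(rel((*s,.057),160))
E
```

```text
[ 0.53381525 -0.14368201  0.08      ] [ 0.58718964 -0.16335847  0.08      ] yaw 159.7635956567428
stem [ 0.55282734 -0.14906907] lat of stem line 0.0014403314567131397 0.0016750433379581922
[ 0.55256096 -0.14980095]
{'x': 0.038, 'y': 0.292, 'z': 6.779, 'wx': -0.002, 'wy': -0.003, 'wz': -0.003}
```

Request:
play_rows([
  {"x":0.04,"y":0.3,"z":2,"wx":0,"wy":0,"wz":0},
  {"x":0.04,"y":0.3,"z":4,"wx":0,"wy":0,"wz":0},
  {"x":0.04,"y":0.3,"z":5.5,"wx":0,"wy":0,"wz":0},
  {"x":0.04,"y":0.3,"z":6.5,"wx":0,"wy":0,"wz":0},
  {"x":0.04,"y":0.3,"z":6.75,"wx":0,"wy":0,"wz":0},
  {"x":0.04,"y":0.3,"z":6.75,"wx":0,"wy":0,"wz":0},
  {"x":0.04,"y":0.3,"z":6.75,"wx":0,"wy":0,"wz":0},
], claw=0)

```text
time_s: 3.05
eef_pos: [0.5552, -0.1449, 0.0624]
ee_rot: [-180.0, 0.2, 160.1]
force: [0.5, 0.2, 0.6]
width: 0.0849
grip_force: 0.0
```

Request:
play_rows([
  {"x":0,"y":0,"z":0,"wx":0,"wy":0,"wz":0},
  {"x":0,"y":0,"z":0,"wx":0,"wy":0,"wz":0},
  {"x":0,"y":0,"z":0,"wx":0,"wy":0,"wz":0},
  {"x":0,"y":0,"z":0,"wx":0,"wy":0,"wz":0},
  {"x":0,"y":0,"z":0,"wx":0,"wy":0,"wz":0},
  {"x":0,"y":0,"z":0,"wx":0,"wy":0,"wz":0},
  {"x":0,"y":0,"z":0,"wx":0,"wy":0,"wz":0},
  {"x":0,"y":0,"z":0,"wx":0,"wy":0,"wz":0},
  {"x":0,"y":0,"z":0,"wx":0,"wy":0,"wz":0},
  {"x":0,"y":0,"z":0,"wx":0,"wy":0,"wz":0},
], claw=1)

```text
time_s: 4.05
eef_pos: [0.5545, -0.1453, 0.0615]
ee_rot: [-180.0, 0.1, 160.1]
force: [-2.3, -2.2, 4.6]
width: 0.0149
grip_force: 60.8
```

```bash
python3 - <<'E'
from h import *
o=manip.get_obs();print(o['eef_pos'],o['ee_rot'],o['width'])
print(rel((.5545,-.1453,.25),160));print(rel((.586,.1414,.25),129))
E
```

```text
[ 0.55446639 -0.14530124  0.06154146] [-1.79951313e+02  8.84480157e-02  1.60084306e+02] 0.014941228728658959
{'x': -0.013, 'y': -0.006, 'z': -7.538, 'wx': -0.001, 'wy': 0.002, 'wz': 0.001}
{'x': 2.709, 'y': 11.205, 'z': -7.552, 'wx': -0.0, 'wy': 0.002, 'wz': 0.543}
```

Request:
play_rows([
  {"x":0,"y":0,"z":-1,"wx":0,"wy":0,"wz":0},
  {"x":0,"y":0,"z":-2.5,"wx":0,"wy":0,"wz":0},
  {"x":0,"y":0,"z":-4,"wx":0,"wy":0,"wz":0},
  {"x":0,"y":0,"z":-5.5,"wx":0,"wy":0,"wz":0},
  {"x":0,"y":0,"z":-7,"wx":0,"wy":0,"wz":0},
  {"x":0.25,"y":1,"z":-7.5,"wx":0,"wy":0,"wz":0.04},
  {"x":0.5,"y":2.2,"z":-7.5,"wx":0,"wy":0,"wz":0.1},
  {"x":0.8,"y":3.4,"z":-7.5,"wx":0,"wy":0,"wz":0.16},
  {"x":1.1,"y":4.6,"z":-7.5,"wx":0,"wy":0,"wz":0.22},
  {"x":1.4,"y":5.8,"z":-7.5,"wx":0,"wy":0,"wz":0.28},
  {"x":1.7,"y":7,"z":-7.5,"wx":0,"wy":0,"wz":0.34},
  {"x":2,"y":8.2,"z":-7.5,"wx":0,"wy":0,"wz":0.4},
  {"x":2.3,"y":9.4,"z":-7.5,"wx":0,"wy":0,"wz":0.46},
  {"x":2.6,"y":10.5,"z":-7.5,"wx":0,"wy":0,"wz":0.51},
  {"x":2.7,"y":11.1,"z":-7.5,"wx":0,"wy":0,"wz":0.54},
  {"x":2.7,"y":11.2,"z":-7.5,"wx":0,"wy":0,"wz":0.543},
  {"x":2.7,"y":11.2,"z":-7.5,"wx":0,"wy":0,"wz":0.543},
  {"x":2.7,"y":11.2,"z":-7.5,"wx":0,"wy":0,"wz":0.543},
  {"x":2.7,"y":11.2,"z":-7.5,"wx":0,"wy":0,"wz":0.543},
  {"x":2.7,"y":11.2,"z":-7.5,"wx":0,"wy":0,"wz":0.543},
], claw=1)

```text
time_s: 6.05
eef_pos: [0.5859, 0.1408, 0.248]
ee_rot: [-180.0, -0.0, 128.9]
force: [0.1, 0.1, -2.5]
width: 0.0151
grip_force: 59.6
```

```bash
python3 - <<'E'
from h import *
import pickle
o=manip.get_obs();i=manip.camera_info("wrist");im=manip.read_camera("wrist")
cv2.imwrite("pics/w2.png",im);pickle.dump((o,i),open("w2.pkl","wb"))
s=manip.read_camera("scene");cv2.imwrite("pics/s2.png",s)
print(o['eef_pos'],o['ee_rot'],o['force'],o['ft_torque'],o['width'])
E
```

```text
[0.58587702 0.14079274 0.24801713] [-1.79992074e+02 -5.45165990e-03  1.28899048e+02] [ 0.10715867  0.14708342 -2.50620323] [ 0.03897913 -0.02577893 -0.01742894] 0.015050978681069726
```

View pics/w2.png

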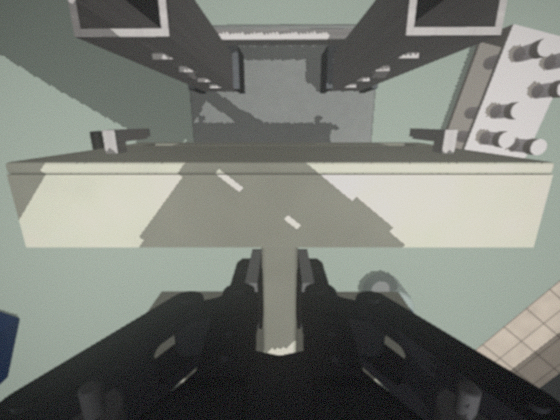

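Wrist view: the held hanger's flange front edge runs from (27,246) to (534,247). The tabs are at (105,140) and (440,140). The post tops' front edges run from (76,34) to (172,36) and from (408,35) to (500,32). I'll enlarge the post tops for sub-pixel corners.

```bash
python3 - <<'E'
import cv2,numpy as np
im=cv2.imread("pics/w2.png")
a=np.vstack([im[0:70,50:190],im[0:70,390:530]])
cv2.imwrite("pics/c2.png",cv2.resize(a,None,fx=4.2,fy=4.2,interpolation=cv2.INTER_NEAREST))
g=im.mean(2)
for c in (85,100,120,140,155,415,430,450,470,490): print(c,g[24:46,c].round().astype(int))
for r in (10,20,28): print(r,g[r,64:92].round().astype(int),g[r,490:516].round().astype(int))
E
```

```text
85 [ 63  60  65  60  83 110 123 120 119 116 119 119 110  80  65  65  71  92
 105 101 101  99]
100 [ 63  66  65  73  88 114 123 121 119 123 121 125 111  82  69  65  66  67
  67  68  60  68]
120 [ 68  67  72  85 130 173 188 189 185 183 185 179 144  98  62  67  66  66
  62  65  69  67]
140 [ 69  67  70  84 132 173 185 183 183 187 186 181 151 102  70  69  70  72
  69  69  67  68]
155 [ 64  70  72  96 147 182 193 192 192 187 194 180 152 101  70  71  66  63
  68  76  63  69]
415 [ 86  85 116 161 186 192 194 194 191 196 178 138  94  73  69  73  72  69
  69  74  69  72]
430 [ 71  79 111 160 188 192 192 190 193 193 177 137  87  69  72  78  73  76
  77  74  71  74]
450 [ 69  76 105 155 181 188 190 186 188 189 173 128  81  69  68  72  73  75
  72  73  77  73]
470 [ 73  76 120 167 183 182 181 183 183 182 171 123  81  74  72  75  78  76
  75  76  73  73]
490 [ 66  77 117 170 181 181 186 183 187 185 168 119  75  68  79  79  77  81
  83  89 105 130]
10 [ 99 100  99  98  99 102 110 114 115 116 113 114 106  83  72  65  59  58
  59  66  58  65  63  57  66  59  65  68] [ 70  69  64  72  62  68  78 115 150 173 179 179 175 175 171 162 153 144
 150 148 151 150 149 149 150 147]
20 [ 96 101 105 103 104 100 103 108 115 120 118 119 116 113 101  87  68  66
  59  67  65  69  63  67  64  61  63  64] [ 70  72  73  67  76 106 149 173 179 176 180 176 177 167 159 152 150 152
 153 150 155 146 150 149 150 150]
28 [ 99 101  99 104  98 100 102 103 100 111 116 115 115 117 116 107  99  86
  79  81  84  83  82  88  91  90  93  90] [181 182 183 185 183 183 183 182 179 180 179 165 138 113 105  93  87  86
  84  79 103 145 183 200 197 196]
```

View pics/c2.png

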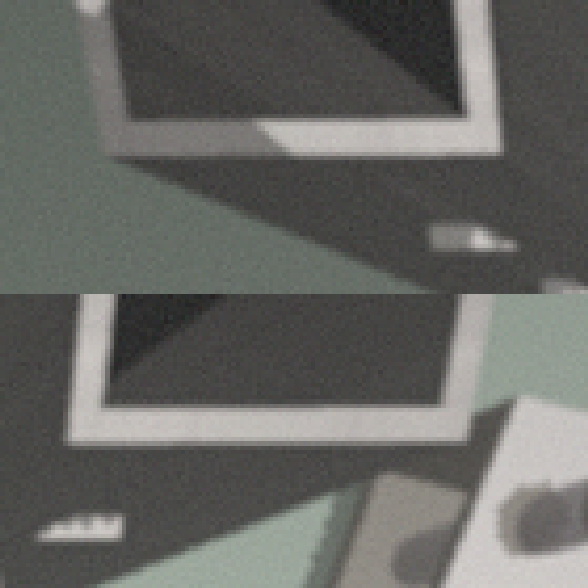

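```bash
python3 - <<'E'
from h import *
import pickle
from scipy.optimize import least_squares
o,i=pickle.load(open("w2.pkl","rb"));im=cv2.imread("pics/w2.png");g=im.mean(2)
tcp=o['eef_pos']
def rig(p,pts):
    x,y,yaw,z=p;c,s=np.cos(yaw),np.sin(yaw)
    return np.array([[x+c*a-s*b,y+s*a+c*b,z] for a,b in pts])
def solve(px,pts,p0):
    r=least_squares(lambda p:(proj(i,rig(p,pts))-px).ravel(),p0);return r.x,r.fun.round(2)
# image left = +y of rack? check sign
px=np.array([(74.5,36.6),(169,36.5),(405.2,35.2),(501.2,34.9)])
pts=[(0,.09),(0,.05),(0,-.05),(0,-.09)]
p,f=solve(px,pts,[.52,.22,np.radians(129),.24]);print("posts face mid",p[:2],np.degrees(p[2]),p[3],f)
y=p[2];X=np.array([np.cos(y),np.sin(y)]);Y=np.array([-X[1],X[0]])
print("tcp in rack-face frame",(tcp[:2]-p[:2])@X,(tcp[:2]-p[:2])@Y)
# flange front edge
def cross(a,lo):
    a=np.convolve(a,[.25,.5,.25],'same')[2:-2];d=np.diff(a);k=abs(d).argmax();w=abs(d[max(k-2,0):k+3]);return lo+2+.5+(np.arange(max(k-2,0),max(k-2,0)+len(w))*w).sum()/w.sum()
cols=np.array([50,80,110,440,470,510]);rows=[cross(g[236:258,c],236) for c in cols];print(np.round(rows,2))
a=np.polyfit(cols,rows,1)
for r in (200,225,240): print(r,cross(g[r,5:45],5),cross(g[r,520:558],520))
print("front edge line",a)
E
```

```text
posts face mid [0.52063727 0.22843062] 129.0924576711506 0.24155768694301288 [-0.1   0.15 -0.04 -0.17  0.61  0.07 -0.47 -0.05]
tcp in rack-face frame -0.10915680896400419 0.0046276449966556246
[246.89 247.07 247.19 247.09 247.03 247.23]
200 30.254316069057104 546.0607843137255
225 19.85813953488372 539.2154811715482
240 23.721238938053094 535.0711382113822
front edge line [2.19099692e-04 2.47023139e+02]
```

```bash
python3 - <<'E'
from h import *
import pickle
from scipy.optimize import least_squares
o,i=pickle.load(open("w2.pkl","rb"));tcp=o['eef_pos'];g=cv2.imread("pics/w2.png").mean(2)
px=np.array([(25.5,247.0),(533.1,247.1)]);Y=np.radians(129.0)
def P(p):
    x,y,yaw,z=p;c,s=np.cos(yaw),np.sin(yaw);return np.array([[x-s*b,y+c*b,z] for b in (.09,-.09)])
r=least_squares(lambda p:(proj(i,P(p))-px).ravel(),[.55,.17,Y,.286]);p=r.x
print("flange z",p[3],"expected",tcp[2]-.06154+.1,"yaw",np.degrees(p[2]))
X=np.array([np.cos(p[2]),np.sin(p[2])]);Yv=np.array([-X[1],X[0]])
for z in (p[3],tcp[2]-.06154+.1):
    q=np.mean([onz(i,*u,z)[:2] for u in px],0);d=q-tcp[:2];print("front edge ctr in tool: along x",d@X,"lat",d@Yv)
print(g[225,10:32].round(),g[240,10:36].round(),g[140:150,:].shape, g[225,525:552].round(),g[240,525:552].round())
E
```

```text
flange z 0.2854793114225827 expected 0.2864771306478532 yaw 128.87723486527773
front edge ctr in tool: along x 0.03180739987104037 lat -0.0008084819097729771
front edge ctr in tool: along x 0.032247197823113055 lat -0.0008093202726351413
[160. 161. 161. 165. 164. 162. 164. 165. 162. 170. 186. 194. 202. 202.
 204. 201. 203. 199. 204. 199. 199. 205.] [158. 162. 161. 162. 163. 161. 161. 162. 161. 164. 161. 163. 166. 168.
 188. 197. 202. 202. 204. 200. 203. 199. 202. 201. 204. 202.] (10, 560) [208. 205. 206. 209. 205. 203. 205. 206. 204. 203. 208. 202. 202. 201.
 184. 169. 162. 163. 159. 162. 167. 160. 161. 160. 163. 163. 164.] [205. 205. 205. 202. 204. 205. 202. 203. 206. 200. 186. 166. 162. 163.
 163. 163. 160. 162. 160. 157. 160. 158. 166. 162. 160. 165. 160.]
```

Measured: the hanger back is about 47 mm from the post faces, 3.8 mm to one side, and nearly parallel. Post tops appear 2–3 mm high. I'll lower to slot height, then approach slowly.

Request:
play_rows([
  {"x":0,"y":0.05,"z":0.35,"wx":0,"wy":0,"wz":-0.0035},
  {"x":0,"y":0.1,"z":0.7,"wx":0,"wy":0,"wz":-0.0035},
  {"x":0.2,"y":0.15,"z":1.06,"wx":0,"wy":0,"wz":-0.0035},
  {"x":0.4,"y":0.15,"z":1.06,"wx":0,"wy":0,"wz":-0.0035},
  {"x":0.6,"y":0.15,"z":1.06,"wx":0,"wy":0,"wz":-0.0035},
  {"x":0.8,"y":0.15,"z":1.06,"wx":0,"wy":0,"wz":-0.0035},
  {"x":1,"y":0.15,"z":1.06,"wx":0,"wy":0,"wz":-0.0035},
  {"x":1.15,"y":0.15,"z":1.06,"wx":0,"wy":0,"wz":-0.0035},
  {"x":1.25,"y":0.15,"z":1.06,"wx":0,"wy":0,"wz":-0.0035},
  {"x":1.3,"y":0.15,"z":1.06,"wx":0,"wy":0,"wz":-0.0035},
  {"x":1.3,"y":0.15,"z":1.06,"wx":0,"wy":0,"wz":-0.0035},
  {"x":1.3,"y":0.15,"z":1.06,"wx":0,"wy":0,"wz":-0.0035},
  {"x":1.3,"y":0.15,"z":1.06,"wx":0,"wy":0,"wz":-0.0035},
  {"x":1.3,"y":0.15,"z":1.06,"wx":0,"wy":0,"wz":-0.0035},
], claw=1)

```text
time_s: 7.55
eef_pos: [0.5684, 0.1691, 0.2216]
ee_rot: [-180.0, 0.0, 129.1]
force: [-0.4, -0.3, -2.0]
width: 0.015
grip_force: 59.6
```

```bash
cat >> h.py <<'E'
F=np.array([.52064,.22843]);YW=np.radians(129.1);XR=np.array([np.cos(YW),np.sin(YW)]);YR=np.array([-XR[1],XR[0]])
def st():
    o=manip.get_obs();d=o['eef_pos'][:2]-F;f=o['force']
    print("t %.2f back_x %.2fmm lat %.2f tcpz %.2f yaw %.2f | fx %.1f fy %.1f fz %.1f tq %s w %.4f"%(o['time_s'],1e3*(d@XR+.062),1e3*(d@YR-.0008),1e3*o['eef_pos'][2],o['ee_rot'][2],f[:2]@XR,f[:2]@YR,f[2],o['ft_torque'].round(2),o['width']))
E
python3 -c "
from h import *
st()
i=manip.camera_info('wrist');im=manip.read_camera('wrist');cv2.imwrite('pics/w3.png',im)"
```

```text
t 7.55 back_x -14.19mm lat -0.48 tcpz 221.55 yaw 129.15 | fx 0.1 fy 0.5 fz -2.0 tq [-0.03 -0.01 -0.01] w 0.0150
```

View pics/w3.png

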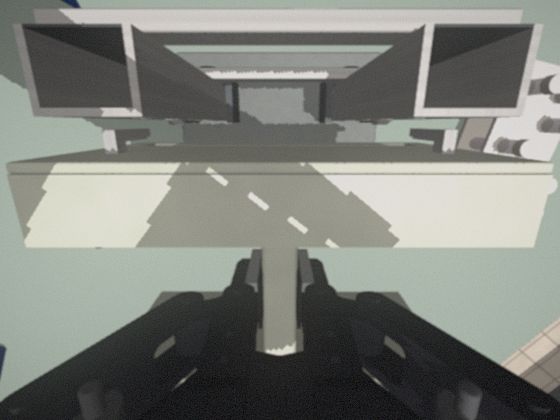

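The posts now fill the upper view, with outer front corners near (33,116) and (531,116). Tabs and slots look aligned sideways. I'll re-measure the post top height from this closer view.

```bash
python3 - <<'E'
from h import *
from scipy.optimize import least_squares
i=manip.camera_info("wrist");g=cv2.imread("pics/w3.png").mean(2)
def cross(a,lo):
    d=abs(np.diff(np.convolve(a,[.25,.5,.25],'valid')));k=d.argmax();s=slice(max(k-3,0),k+4);return lo+1.5+(np.arange(len(d))[s]*d[s]).sum()/d[s].sum()
fr=[(c,cross(g[108:126,c],108)) for c in (50,80,110,430,460,500)];print(np.round(fr,2))
for r in (60,80,95,105,112): print(r,cross(g[r,12:45],12) if r<100 else cross(g[r,20:50],20),cross(g[r,515:556],515))
print(g[95,20:45].round(),g[95,520:550].round(),g[105,20:45].round(),g[105,520:550].round(),g[108:126,80].round())
E
```

```text
[[ 50.   116.54]
 [ 80.   117.46]
 [110.   116.49]
 [430.   116.88]
 [460.   116.33]
 [500.   116.93]]
60 29.120199146514935 525.8298898071625
80 33.55990783410138 550.1369294605809
95 36.77576601671309 518.3731034482759
105 39.296042617960424 517.0663600525625
112 32.25303643724696 522.3938775510204
[168. 161. 165. 166. 165. 167. 170. 163. 156. 140. 132. 127. 131. 132.
 135. 131. 122. 100.  77.  76.  71.  76.  71.  77.  74.] [202. 207. 206. 205. 204. 204. 196. 189. 181. 174. 179. 184. 189. 198.
 204. 203. 203. 204. 208. 207. 208. 212. 209. 206. 202. 200. 195. 202.
 197. 180.] [166. 165. 166. 165. 164. 168. 165. 168. 168. 166. 158. 143. 130. 126.
 128. 126. 122. 127. 121. 103.  78.  74.  68.  68.  73.] [195. 196. 192. 197. 201. 211. 215. 215. 215. 214. 213. 216. 215. 213.
 215. 214. 214. 212. 215. 214. 215. 216. 215. 214. 214. 214. 215. 214.
 214. 213.] [121. 134. 133. 134. 131. 133. 130. 128. 120. 130. 156. 169. 171. 172.
 168. 172. 172. 167.]
```

```bash
python3 - <<'E'
from h import *
from scipy.optimize import least_squares
i=manip.camera_info("wrist");g=cv2.imread("pics/w3.png").mean(2)
def S(px):
    f=lambda p:(proj(i,[[p[0]-np.sin(p[2])*b,p[1]+np.cos(p[2])*b,p[3]] for b in (.09,-.09)])-px).ravel()
    return least_squares(f,[.53,.2,2.25,.25]).x
for px in ([(33.3,116.8),(522.2,116.7)],[(33.0,116.8),(523.5,116.7)],[(25.5,247),(533.1,247.1)]):
    p=S(np.array(px));print(p.round(4),np.degrees(p[2]),"lat",(p[:2]-manip.get_obs()['eef_pos'][:2])@YR, "x",(p[:2]-manip.get_obs()['eef_pos'][:2])@XR)
print(g[80,505:560:1].round())
E
```

```text
[0.5206 0.2283 2.2538 0.2415] 129.13555926023625 lat -0.00021532370738521644 x 0.07613912473956097
[0.5207 0.2285 2.2538 0.2419] 129.1355228440959 lat -0.0004006583350460243 x 0.07613273600752576
[0.549  0.1943 2.2537 0.259 ] 129.1266002448947 lat -0.0008157007711118743 x 0.03180557439630091
[ 74.  77.  75.  77.  80.  79.  77.  77.  80.  77.  76.  80.  74.  74.
  72.  79. 108. 149. 183. 191. 187. 191. 187. 190. 187. 164. 144. 134.
 142. 140. 133. 132. 126. 131. 129. 127. 117. 102.  94.  89.  91.  91.
  90.  93. 106. 142. 190. 209. 213. 210. 210. 211. 208. 213. 208.]
```

Request:
play_rows([
  {"x":0.04,"y":0,"z":0,"wx":0,"wy":0,"wz":0},
  {"x":0.08,"y":0,"z":0,"wx":0,"wy":0,"wz":0},
  {"x":0.12,"y":0,"z":0,"wx":0,"wy":0,"wz":0},
  {"x":0.16,"y":0,"z":0,"wx":0,"wy":0,"wz":0},
  {"x":0.19,"y":0,"z":0,"wx":0,"wy":0,"wz":0},
  {"x":0.21,"y":0,"z":0,"wx":0,"wy":0,"wz":0},
  {"x":0.21,"y":0,"z":0,"wx":0,"wy":0,"wz":0},
], claw=1)

```text
time_s: 8.3
eef_pos: [0.565, 0.1734, 0.2216]
ee_rot: [180.0, -0.0, 129.2]
force: [-0.2, 0.4, -3.7]
width: 0.0153
grip_force: 59.6
```

```bash
python3 -c "
from h import *
st()"
```

```text
t 8.30 back_x -8.68mm lat -0.50 tcpz 221.58 yaw 129.17 | fx 0.4 fy -0.1 fz -3.7 tq [0.01 0.03 0.01] w 0.0153
```

Request:
play_rows([
  {"x":0.02,"y":0,"z":0,"wx":0,"wy":0,"wz":0},
  {"x":0.04,"y":0,"z":0,"wx":0,"wy":0,"wz":0},
  {"x":0.06,"y":0,"z":0,"wx":0,"wy":0,"wz":0},
  {"x":0.06,"y":0,"z":0,"wx":0,"wy":0,"wz":0},
], claw=1)

```text
time_s: 8.7
eef_pos: [0.564, 0.1745, 0.2216]
ee_rot: [-180.0, -0.0, 129.2]
force: [-0.1, 0.2, -3.5]
width: 0.015
grip_force: 59.6
```

```bash
python3 -c "
from h import *
st()"
```

```text
t 8.70 back_x -7.20mm lat -0.50 tcpz 221.57 yaw 129.17 | fx 0.2 fy -0.1 fz -3.5 tq [0.02 0.01 0.04] w 0.0150
```

Request:
play_rows([
  {"x":0.02,"y":0,"z":0,"wx":0,"wy":0,"wz":0},
  {"x":0.04,"y":0,"z":0,"wx":0,"wy":0,"wz":0},
  {"x":0.06,"y":0,"z":0,"wx":0,"wy":0,"wz":0},
  {"x":0.08,"y":0,"z":0,"wx":0,"wy":0,"wz":0},
  {"x":0.08,"y":0,"z":0,"wx":0,"wy":0,"wz":0},
], claw=1)

```text
time_s: 9.2
eef_pos: [0.5628, 0.1761, 0.2216]
ee_rot: [180.0, -0.0, 129.2]
force: [0.4, -0.3, -2.7]
width: 0.0148
grip_force: 59.6
```

```bash
python3 -c "
from h import *
st()"
```

```text
t 9.20 back_x -5.20mm lat -0.50 tcpz 221.59 yaw 129.16 | fx -0.5 fy -0.1 fz -2.7 tq [-0.03  0.01  0.04] w 0.0148
```

Request:
play_rows([
  {"x":0.03,"y":0,"z":0,"wx":0,"wy":0,"wz":0},
  {"x":0.06,"y":0,"z":0,"wx":0,"wy":0,"wz":0},
  {"x":0.09,"y":0,"z":0,"wx":0,"wy":0,"wz":0},
  {"x":0.12,"y":0,"z":0,"wx":0,"wy":0,"wz":0},
  {"x":0.15,"y":0,"z":0,"wx":0,"wy":0,"wz":0},
  {"x":0.15,"y":0,"z":0,"wx":0,"wy":0,"wz":0},
], claw=1)

```text
time_s: 9.8
eef_pos: [0.5604, 0.179, 0.2216]
ee_rot: [180.0, -0.0, 129.2]
force: [-0.1, -0.3, -2.7]
width: 0.0149
grip_force: 59.6
```

```bash
python3 -c "
from h import *
st()"
```

```text
t 9.80 back_x -1.41mm lat -0.49 tcpz 221.58 yaw 129.17 | fx -0.2 fy 0.2 fz -2.7 tq [-0.03  0.01  0.05] w 0.0149
```

Request:
play_rows([
  {"x":0.02,"y":0,"z":0,"wx":0,"wy":0,"wz":0},
  {"x":0.04,"y":0,"z":0,"wx":0,"wy":0,"wz":0},
  {"x":0.06,"y":0,"z":0,"wx":0,"wy":0,"wz":0},
  {"x":0.06,"y":0,"z":0,"wx":0,"wy":0,"wz":0},
], claw=1)

```text
time_s: 10.2
eef_pos: [0.5595, 0.1802, 0.2216]
ee_rot: [-180.0, -0.0, 129.2]
force: [-0.4, -0.2, -3.5]
width: 0.015
grip_force: 59.6
```

```bash
python3 -c "
from h import *
st()"
```

```text
t 10.20 back_x 0.04mm lat -0.49 tcpz 221.56 yaw 129.17 | fx 0.1 fy 0.4 fz -3.5 tq [0.08 0.06 0.04] w 0.0150
```

Request:
play_rows([
  {"x":0.02,"y":0,"z":0,"wx":0,"wy":0,"wz":0},
  {"x":0.04,"y":0,"z":0,"wx":0,"wy":0,"wz":0},
  {"x":0.04,"y":0,"z":0,"wx":0,"wy":0,"wz":0},
], claw=1)

```text
time_s: 10.5
eef_pos: [0.5593, 0.1804, 0.2217]
ee_rot: [180.0, 0.1, 129.2]
force: [2.0, -2.0, -3.3]
width: 0.0151
grip_force: 59.6
```

```bash
python3 -c "
from h import *
st()"
```

```text
t 10.50 back_x 0.32mm lat -0.47 tcpz 221.66 yaw 129.16 | fx -2.8 fy -0.3 fz -3.3 tq [-0.35 -0.25 -0.04] w 0.0151
```

Both tabs have entered and the plate is flat, with about 3 N of contact. Now lower gently onto the catch slopes.

Request:
play_rows([
  {"x":0,"y":0,"z":0.04,"wx":0,"wy":0,"wz":0},
  {"x":0,"y":0,"z":0.08,"wx":0,"wy":0,"wz":0},
  {"x":0,"y":0,"z":0.12,"wx":0,"wy":0,"wz":0},
  {"x":0,"y":0,"z":0.16,"wx":0,"wy":0,"wz":0},
  {"x":0,"y":0,"z":0.2,"wx":0,"wy":0,"wz":0},
  {"x":0,"y":0,"z":0.2,"wx":0,"wy":0,"wz":0},
], claw=1)

```text
time_s: 11.1
eef_pos: [0.5596, 0.1806, 0.217]
ee_rot: [179.9, 0.1, 129.2]
force: [3.3, -3.5, -0.2]
width: 0.0151
grip_force: 60.0
```

```bash
python3 -c "
from h import *
st()"
```

```text
t 11.10 back_x 0.32mm lat -0.88 tcpz 217.02 yaw 129.16 | fx -4.8 fy -0.4 fz -0.2 tq [-0.56 -0.54 -0.06] w 0.0151
```

Request:
play_rows([
  {"x":-0.01,"y":0,"z":0.03,"wx":0,"wy":0,"wz":0},
  {"x":-0.02,"y":0,"z":0.06,"wx":0,"wy":0,"wz":0},
  {"x":-0.02,"y":0,"z":0.09,"wx":0,"wy":0,"wz":0},
  {"x":-0.02,"y":0,"z":0.12,"wx":0,"wy":0,"wz":0},
  {"x":-0.02,"y":0,"z":0.12,"wx":0,"wy":0,"wz":0},
], claw=1)

```text
time_s: 11.6
eef_pos: [0.5594, 0.1804, 0.2139]
ee_rot: [180.0, 0.0, 129.2]
force: [2.4, -3.6, 1.5]
width: 0.0148
grip_force: 60.3
```

```bash
python3 -c "
from h import *
st()"
```

```text
t 11.60 back_x 0.31mm lat -0.61 tcpz 213.92 yaw 129.16 | fx -4.3 fy 0.4 fz 1.5 tq [-0.6  -0.53 -0.04] w 0.0148
```

Request:
play_rows([
  {"x":0,"y":0,"z":0,"wx":0,"wy":0,"wz":0},
  {"x":0,"y":0,"z":0,"wx":0,"wy":0,"wz":0},
  {"x":0,"y":0,"z":0,"wx":0,"wy":0,"wz":0},
  {"x":0,"y":0,"z":0,"wx":0,"wy":0,"wz":0},
  {"x":0,"y":0,"z":0,"wx":0,"wy":0,"wz":0},
  {"x":0,"y":0,"z":0,"wx":0,"wy":0,"wz":0},
  {"x":0,"y":0,"z":-0.5,"wx":0,"wy":0,"wz":0},
  {"x":0,"y":0,"z":-1.2,"wx":0,"wy":0,"wz":0},
  {"x":0,"y":0,"z":-2.4,"wx":0,"wy":0,"wz":0},
  {"x":0,"y":0,"z":-3.6,"wx":0,"wy":0,"wz":0},
  {"x":0,"y":0,"z":-4.4,"wx":0,"wy":0,"wz":0},
  {"x":0,"y":0,"z":-4.4,"wx":0,"wy":0,"wz":0},
  {"x":0,"y":0,"z":-4.4,"wx":0,"wy":0,"wz":0},
], claw=0)

```text
time_s: 12.9
eef_pos: [0.5592, 0.1805, 0.324]
ee_rot: [179.9, 0.0, 129.2]
force: [-0.4, 0.3, -0.4]
width: 0.0853
grip_force: 0.0
```

```bash
python3 -c "
from h import *
st()
i=manip.camera_info('wrist');im=manip.read_camera('wrist');cv2.imwrite('pics/w4.png',im)"
```

```text
t 12.90 back_x 0.47mm lat -0.51 tcpz 324.04 yaw 129.16 | fx 0.5 fy 0.2 fz -0.4 tq [0.04 0.04 0.  ] w 0.0853
```

View pics/w4.png

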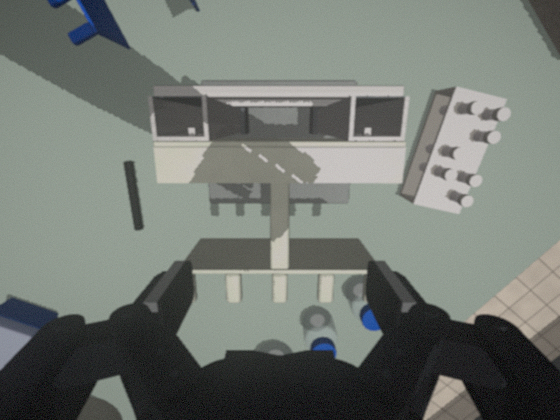

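The hanger hangs square on the posts: flange from (156,142) to (404,183), tabs visible inside the posts at (191,131) and (367,131). Next: close the fingers and come down over the flange centre.

Request:
play_rows([
  {"x":0.5,"y":0,"z":0,"wx":0,"wy":0,"wz":0},
  {"x":1,"y":0,"z":0,"wx":0,"wy":0,"wz":0},
  {"x":1.5,"y":0,"z":0,"wx":0,"wy":0,"wz":0},
  {"x":1.8,"y":0,"z":0,"wx":0,"wy":0,"wz":0},
  {"x":1.8,"y":0,"z":0,"wx":0,"wy":0,"wz":0},
  {"x":1.8,"y":0,"z":0,"wx":0,"wy":0,"wz":0},
  {"x":1.8,"y":0,"z":0.5,"wx":0,"wy":0,"wz":0},
  {"x":1.8,"y":0,"z":1,"wx":0,"wy":0,"wz":0},
  {"x":1.8,"y":0,"z":1.5,"wx":0,"wy":0,"wz":0},
  {"x":1.8,"y":0,"z":1.9,"wx":0,"wy":0,"wz":0},
  {"x":1.8,"y":0,"z":2.2,"wx":0,"wy":0,"wz":0},
  {"x":1.8,"y":0,"z":2.3,"wx":0,"wy":0,"wz":0},
  {"x":1.8,"y":0,"z":2.36,"wx":0,"wy":0,"wz":0},
  {"x":1.8,"y":0,"z":2.36,"wx":0,"wy":0,"wz":0},
  {"x":1.8,"y":0,"z":2.36,"wx":0,"wy":0,"wz":0},
], claw=1)

```text
time_s: 14.45
eef_pos: [0.5311, 0.2155, 0.2653]
ee_rot: [179.9, 0.0, 129.2]
force: [-0.3, -0.6, -0.3]
width: 0.0001
grip_force: 0.0
```

```bash
python3 -c "
from h import *
st()"
```

```text
t 14.45 back_x 45.35mm lat -0.74 tcpz 265.28 yaw 129.16 | fx -0.3 fy 0.6 fz -0.3 tq [-0.   -0.06 -0.04] w 0.0001
```

Request:
play_rows([
  {"x":0,"y":0,"z":0.04,"wx":0,"wy":0,"wz":0},
  {"x":0,"y":0,"z":0.08,"wx":0,"wy":0,"wz":0},
  {"x":0,"y":0,"z":0.12,"wx":0,"wy":0,"wz":0},
  {"x":0,"y":0,"z":0.16,"wx":0,"wy":0,"wz":0},
  {"x":0,"y":0,"z":0.2,"wx":0,"wy":0,"wz":0},
  {"x":0,"y":0,"z":0.24,"wx":0,"wy":0,"wz":0},
  {"x":0,"y":0,"z":0.28,"wx":0,"wy":0,"wz":0},
  {"x":0,"y":0,"z":0.28,"wx":0,"wy":0,"wz":0},
], claw=1)

```text
time_s: 15.25
eef_pos: [0.5307, 0.2153, 0.2573]
ee_rot: [-180.0, -0.0, 129.2]
force: [-0.5, -0.5, -0.7]
width: -0.0001
grip_force: 0.0
```

```bash
python3 -c "
from h import *
st()"
```

```text
t 15.25 back_x 45.52mm lat -0.34 tcpz 257.31 yaw 129.16 | fx -0.1 fy 0.7 fz -0.7 tq [ 0.03  0.   -0.02] w -0.0001
```

Request:
play_rows([
  {"x":0,"y":0,"z":0.04,"wx":0,"wy":0,"wz":0},
  {"x":0,"y":0,"z":0.08,"wx":0,"wy":0,"wz":0},
  {"x":0,"y":0,"z":0.12,"wx":0,"wy":0,"wz":0},
  {"x":0,"y":0,"z":0.12,"wx":0,"wy":0,"wz":0},
], claw=1)

```text
time_s: 15.65
eef_pos: [0.5307, 0.2154, 0.2543]
ee_rot: [-180.0, -0.0, 129.2]
force: [0.5, 0.4, -0.7]
width: -0.0003
grip_force: 0.0
```

```bash
python3 -c "
from h import *
st()"
```

```text
t 15.65 back_x 45.55mm lat -0.36 tcpz 254.31 yaw 129.16 | fx -0.0 fy -0.6 fz -0.7 tq [0.02 0.05 0.01] w -0.0003
```

Request:
play_rows([
  {"x":0,"y":0,"z":0.04,"wx":0,"wy":0,"wz":0},
  {"x":0,"y":0,"z":0.08,"wx":0,"wy":0,"wz":0},
  {"x":0,"y":0,"z":0.12,"wx":0,"wy":0,"wz":0},
  {"x":0,"y":0,"z":0.12,"wx":0,"wy":0,"wz":0},
], claw=1)

```text
time_s: 16.05
eef_pos: [0.5314, 0.2151, 0.253]
ee_rot: [179.9, 0.1, 129.2]
force: [-0.7, -1.3, 4.8]
width: -0.0001
grip_force: 2.4
```

```bash
python3 -c "
from h import *
st()"
```

```text
t 16.05 back_x 44.92mm lat -0.72 tcpz 253.04 yaw 129.16 | fx -0.6 fy 1.3 fz 4.8 tq [-0.24  0.19 -0.02] w -0.0001
```

Request:
play_rows([
  {"x":0,"y":0,"z":0.04,"wx":0,"wy":0,"wz":0},
  {"x":0,"y":0,"z":0.08,"wx":0,"wy":0,"wz":0},
  {"x":0,"y":0,"z":0.08,"wx":0,"wy":0,"wz":0},
], claw=1)

```text
time_s: 16.35
eef_pos: [0.532, 0.2155, 0.252]
ee_rot: [179.8, 0.1, 129.2]
force: [0.2, -0.6, 5.8]
width: -0.0001
grip_force: 3.1
```

```bash
python3 -c "
from h import *
st()"
```

```text
t 16.35 back_x 44.75mm lat -1.49 tcpz 251.97 yaw 129.16 | fx -0.6 fy 0.2 fz 5.8 tq [-0.16  0.05  0.02] w -0.0001
```

Request:
play_rows([
  {"x":0,"y":0,"z":0.04,"wx":0,"wy":0,"wz":0},
  {"x":0,"y":0,"z":0.08,"wx":0,"wy":0,"wz":0},
  {"x":0,"y":0,"z":0.08,"wx":0,"wy":0,"wz":0},
], claw=1)

```text
time_s: 16.65
eef_pos: [0.5321, 0.2158, 0.2497]
ee_rot: [179.7, 0.1, 129.2]
force: [-0.2, -0.2, 4.4]
width: -0.0003
grip_force: 2.4
```

```bash
python3 -c "
from h import *
st()
im=manip.read_camera('wrist');cv2.imwrite('pics/w5.png',im)
s=manip.read_camera('scene');cv2.imwrite('pics/s5.png',cv2.resize(s[130:250,310:430],None,fx=4.5,fy=4.5,interpolation=cv2.INTER_CUBIC))"
```

```text
t 16.65 back_x 44.95mm lat -1.67 tcpz 249.70 yaw 129.16 | fx -0.0 fy 0.3 fz 4.4 tq [ 0.08 -0.07 -0.01] w -0.0003
```

View pics/w5.png

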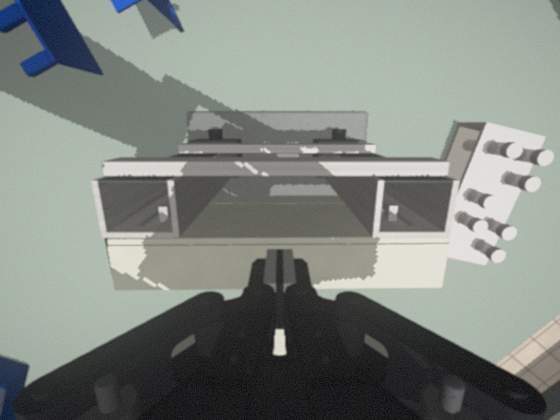

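Wrist view: the flange front edge slopes from (113,290) to (443,286), so the left (+y) end is a few millimetres higher. The right end has probably gone further down, so I'll press the left end next.

Request:
play_rows([
  {"x":0,"y":0,"z":-0.5,"wx":0,"wy":0,"wz":0},
  {"x":0,"y":-1,"z":-0.8,"wx":0,"wy":0,"wz":0},
  {"x":0,"y":-2,"z":-0.8,"wx":0,"wy":0,"wz":0},
  {"x":0,"y":-2.6,"z":-0.8,"wx":0,"wy":0,"wz":0},
  {"x":0,"y":-2.6,"z":-0.8,"wx":0,"wy":0,"wz":0},
  {"x":0,"y":-2.6,"z":-0.6,"wx":0,"wy":0,"wz":0},
  {"x":0,"y":-2.6,"z":-0.5,"wx":0,"wy":0,"wz":0},
  {"x":0,"y":-2.6,"z":-0.4,"wx":0,"wy":0,"wz":0},
  {"x":0,"y":-2.6,"z":-0.3,"wx":0,"wy":0,"wz":0},
  {"x":0,"y":-2.6,"z":-0.3,"wx":0,"wy":0,"wz":0},
], claw=1)

```text
time_s: 17.75
eef_pos: [0.4803, 0.1745, 0.2543]
ee_rot: [-179.9, -0.0, 129.2]
force: [-0.2, 0.2, -0.2]
width: 0.0
grip_force: 0.0
```

```bash
python3 -c "
from h import *
st()"
```

```text
t 17.75 back_x 45.58mm lat 64.56 tcpz 254.30 yaw 129.18 | fx 0.3 fy -0.0 fz -0.2 tq [-0.   -0.05  0.02] w 0.0000
```

View pics/s5.png

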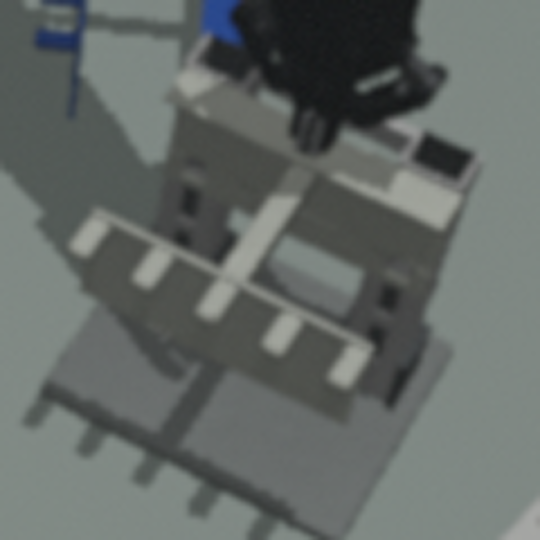

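Scene crop: the hanger is on the posts with the fingers over the flange, at crop (315,130). I've now used all 10 views, so I'll go by force from here.

Request:
play_rows([
  {"x":0,"y":0,"z":0.04,"wx":0,"wy":0,"wz":0},
  {"x":0,"y":0,"z":0.08,"wx":0,"wy":0,"wz":0},
  {"x":0,"y":0,"z":0.12,"wx":0,"wy":0,"wz":0},
  {"x":0,"y":0,"z":0.12,"wx":0,"wy":0,"wz":0},
], claw=1)

```text
time_s: 18.15
eef_pos: [0.4803, 0.1743, 0.252]
ee_rot: [-180.0, -0.0, 129.2]
force: [0.0, -0.4, -0.1]
width: 0.0002
grip_force: 0.0
```

```bash
python3 -c "
from h import *
st()"
```

```text
t 18.15 back_x 45.46mm lat 64.60 tcpz 251.95 yaw 129.16 | fx -0.3 fy 0.2 fz -0.1 tq [ 0.02 -0.    0.01] w 0.0002
```

Request:
play_rows([
  {"x":0,"y":0,"z":0.04,"wx":0,"wy":0,"wz":0},
  {"x":0,"y":0,"z":0.08,"wx":0,"wy":0,"wz":0},
  {"x":0,"y":0,"z":0.12,"wx":0,"wy":0,"wz":0},
  {"x":0,"y":0,"z":0.12,"wx":0,"wy":0,"wz":0},
], claw=1)

```text
time_s: 18.55
eef_pos: [0.4806, 0.1741, 0.2498]
ee_rot: [180.0, 0.0, 129.2]
force: [-0.9, -0.9, 4.6]
width: -0.0
grip_force: 1.9
```

```bash
python3 -c "
from h import *
st()"
```

```text
t 18.55 back_x 45.13mm lat 64.52 tcpz 249.81 yaw 129.16 | fx -0.1 fy 1.3 fz 4.6 tq [-0.2   0.23  0.02] w -0.0000
```

Request:
play_rows([
  {"x":0,"y":0,"z":0.04,"wx":0,"wy":0,"wz":0},
  {"x":0,"y":0,"z":0.08,"wx":0,"wy":0,"wz":0},
  {"x":0,"y":0,"z":0.08,"wx":0,"wy":0,"wz":0},
], claw=1)

```text
time_s: 18.85
eef_pos: [0.4804, 0.1743, 0.2471]
ee_rot: [180.0, 0.0, 129.2]
force: [-1.3, -1.5, 3.9]
width: -0.0
grip_force: 1.7
```

```bash
python3 -c "
from h import *
st()"
```

```text
t 18.85 back_x 45.34mm lat 64.57 tcpz 247.06 yaw 129.16 | fx -0.3 fy 2.0 fz 3.9 tq [-0.22  0.2  -0.02] w -0.0000
```

Request:
play_rows([
  {"x":0,"y":0,"z":-0.4,"wx":0,"wy":0,"wz":0},
  {"x":0,"y":1,"z":-0.5,"wx":0,"wy":0,"wz":0},
  {"x":0,"y":2,"z":-0.5,"wx":0,"wy":0,"wz":0},
  {"x":0,"y":2.6,"z":-0.5,"wx":0,"wy":0,"wz":0},
  {"x":0,"y":2.6,"z":-0.4,"wx":0,"wy":0,"wz":0},
  {"x":0,"y":2.6,"z":-0.2,"wx":0,"wy":0,"wz":0},
  {"x":0,"y":2.6,"z":-0.1,"wx":0,"wy":0,"wz":0},
  {"x":0,"y":2.6,"z":-0.05,"wx":0,"wy":0,"wz":0},
  {"x":0,"y":2.6,"z":0,"wx":0,"wy":0,"wz":0},
  {"x":0,"y":2.6,"z":0.05,"wx":0,"wy":0,"wz":0},
  {"x":0,"y":2.6,"z":0.1,"wx":0,"wy":0,"wz":0},
  {"x":0,"y":2.6,"z":0.1,"wx":0,"wy":0,"wz":0},
], claw=1)

```text
time_s: 20.05
eef_pos: [0.5312, 0.2153, 0.2456]
ee_rot: [179.9, 0.1, 129.2]
force: [-2.3, -1.3, 4.5]
width: -0.0001
grip_force: 2.1
```

```bash
python3 -c "
from h import *
st()"
```

```text
t 20.05 back_x 45.13mm lat -0.75 tcpz 245.59 yaw 129.16 | fx 0.4 fy 2.6 fz 4.5 tq [-0.22  0.2  -0.02] w -0.0001
```

Request:
play_rows([
  {"x":0,"y":0,"z":0.04,"wx":0,"wy":0,"wz":0},
  {"x":0,"y":0,"z":0.08,"wx":0,"wy":0,"wz":0},
  {"x":0,"y":0,"z":0.12,"wx":0,"wy":0,"wz":0},
  {"x":0,"y":0,"z":0.12,"wx":0,"wy":0,"wz":0},
], claw=1)

```text
time_s: 20.45
eef_pos: [0.5309, 0.2155, 0.2421]
ee_rot: [180.0, -0.0, 129.2]
force: [-1.6, -1.2, 4.6]
width: -0.0002
grip_force: 2.5
```

```bash
python3 -c "
from h import *
st()"
```

```text
t 20.45 back_x 45.52mm lat -0.60 tcpz 242.06 yaw 129.17 | fx 0.0 fy 2.0 fz 4.6 tq [-0.1   0.23 -0.01] w -0.0002
```

Request:
play_rows([
  {"x":0,"y":0,"z":0.04,"wx":0,"wy":0,"wz":0},
  {"x":0,"y":0,"z":0.08,"wx":0,"wy":0,"wz":0},
  {"x":0,"y":0,"z":0.12,"wx":0,"wy":0,"wz":0},
  {"x":0,"y":0,"z":0.12,"wx":0,"wy":0,"wz":0},
], claw=1)

```text
time_s: 20.85
eef_pos: [0.5312, 0.2154, 0.24]
ee_rot: [179.9, 0.1, 129.2]
force: [-1.4, -0.5, 7.2]
width: -0.0001
grip_force: 3.8
```

```bash
python3 -c "
from h import *
st()"
```

```text
t 20.85 back_x 45.23mm lat -0.78 tcpz 240.03 yaw 129.17 | fx 0.5 fy 1.4 fz 7.2 tq [-0.18  0.32 -0.01] w -0.0001
```

Request:
play_rows([
  {"x":0,"y":0,"z":0.04,"wx":0,"wy":0,"wz":0},
  {"x":0,"y":0,"z":0.08,"wx":0,"wy":0,"wz":0},
  {"x":0,"y":0,"z":0.08,"wx":0,"wy":0,"wz":0},
], claw=1)

```text
time_s: 21.15
eef_pos: [0.5313, 0.2154, 0.2399]
ee_rot: [179.9, 0.1, 129.2]
force: [-4.4, -1.6, 13.9]
width: 0.0002
grip_force: 6.7
```

```bash
python3 -c "
from h import *
st()"
```

```text
t 21.15 back_x 45.20mm lat -0.86 tcpz 239.93 yaw 129.18 | fx 1.6 fy 4.4 fz 13.9 tq [-0.3   0.79  0.02] w 0.0002
```

Request:
play_rows([
  {"x":0,"y":0,"z":0.04,"wx":0,"wy":0,"wz":0},
  {"x":0,"y":0,"z":0.06,"wx":0,"wy":0,"wz":0},
  {"x":0,"y":0,"z":0.06,"wx":0,"wy":0,"wz":0},
], claw=1)

```text
time_s: 21.45
eef_pos: [0.5314, 0.2154, 0.2399]
ee_rot: [179.9, 0.1, 129.2]
force: [-6.5, -3.3, 17.4]
width: -0.0002
grip_force: 8.8
```

```bash
python3 -c "
from h import *
st()"
```

```text
t 21.45 back_x 45.14mm lat -0.91 tcpz 239.86 yaw 129.19 | fx 1.6 fy 7.1 fz 17.4 tq [-0.44  1.21  0.04] w -0.0002
```

Request:
play_rows([
  {"x":0,"y":0,"z":-0.6,"wx":0,"wy":0,"wz":0},
  {"x":0,"y":-1,"z":-0.6,"wx":0,"wy":0,"wz":0},
  {"x":0,"y":-2,"z":-0.6,"wx":0,"wy":0,"wz":0},
  {"x":0,"y":-2.6,"z":-0.6,"wx":0,"wy":0,"wz":0},
  {"x":0,"y":-2.6,"z":-0.5,"wx":0,"wy":0,"wz":0},
  {"x":0,"y":-2.6,"z":-0.35,"wx":0,"wy":0,"wz":0},
  {"x":0,"y":-2.6,"z":-0.25,"wx":0,"wy":0,"wz":0},
  {"x":0,"y":-2.6,"z":-0.2,"wx":0,"wy":0,"wz":0},
  {"x":0,"y":-2.6,"z":-0.15,"wx":0,"wy":0,"wz":0},
  {"x":0,"y":-2.6,"z":-0.1,"wx":0,"wy":0,"wz":0},
  {"x":0,"y":-2.6,"z":-0.1,"wx":0,"wy":0,"wz":0},
], claw=1)

```text
time_s: 22.55
eef_pos: [0.4807, 0.1746, 0.2399]
ee_rot: [-180.0, 0.0, 129.2]
force: [-5.6, -1.5, 9.5]
width: -0.0001
grip_force: 4.8
```

```bash
python3 -c "
from h import *
st()"
```

```text
t 22.55 back_x 45.41mm lat 64.12 tcpz 239.93 yaw 129.20 | fx 2.4 fy 5.3 fz 9.5 tq [-0.17  0.91  0.03] w -0.0001
```

Request:
play_rows([
  {"x":0,"y":0,"z":0.05,"wx":0,"wy":0,"wz":0},
  {"x":0,"y":0,"z":0.08,"wx":0,"wy":0,"wz":0},
  {"x":0,"y":0,"z":0.08,"wx":0,"wy":0,"wz":0},
], claw=1)

```text
time_s: 22.85
eef_pos: [0.4808, 0.1746, 0.2398]
ee_rot: [-180.0, 0.0, 129.2]
force: [-8.3, -2.2, 15.7]
width: -0.0001
grip_force: 7.8
```

```bash
python3 -c "
from h import *
st()"
```

```text
t 22.85 back_x 45.38mm lat 64.07 tcpz 239.82 yaw 129.21 | fx 3.5 fy 7.8 fz 15.7 tq [-0.25  1.43  0.  ] w -0.0001
```

Request:
play_rows([
  {"x":0,"y":0,"z":-0.6,"wx":0,"wy":0,"wz":0},
  {"x":0,"y":2,"z":-0.6,"wx":0,"wy":0,"wz":0},
  {"x":0,"y":4,"z":-0.6,"wx":0,"wy":0,"wz":0},
  {"x":0,"y":5.2,"z":-0.6,"wx":0,"wy":0,"wz":0},
  {"x":0,"y":5.2,"z":-0.6,"wx":0,"wy":0,"wz":0},
  {"x":0,"y":5.2,"z":-0.5,"wx":0,"wy":0,"wz":0},
  {"x":0,"y":5.2,"z":-0.35,"wx":0,"wy":0,"wz":0},
  {"x":0,"y":5.2,"z":-0.25,"wx":0,"wy":0,"wz":0},
  {"x":0,"y":5.2,"z":-0.2,"wx":0,"wy":0,"wz":0},
  {"x":0,"y":5.2,"z":-0.15,"wx":0,"wy":0,"wz":0},
  {"x":0,"y":5.2,"z":-0.1,"wx":0,"wy":0,"wz":0},
  {"x":0,"y":5.2,"z":-0.05,"wx":0,"wy":0,"wz":0},
  {"x":0,"y":5.2,"z":0,"wx":0,"wy":0,"wz":0},
  {"x":0,"y":5.2,"z":0,"wx":0,"wy":0,"wz":0},
], claw=1)

```text
time_s: 24.25
eef_pos: [0.5809, 0.2561, 0.2397]
ee_rot: [-180.0, 0.0, 129.2]
force: [-6.5, -3.2, 12.1]
width: 0.0002
grip_force: 5.8
```

```bash
python3 -c "
from h import *
st()"
```

```text
t 24.25 back_x 45.46mm lat -64.97 tcpz 239.72 yaw 129.17 | fx 1.6 fy 7.1 fz 12.1 tq [-0.46  1.19  0.04] w 0.0002
```

Both ends and the centre stop at the same level (239.7–239.9 mm), about 28 mm below entry, so the hanger is home. Retreat, then hand in.

Request:
play_rows([
  {"x":0,"y":0,"z":-0.5,"wx":0,"wy":0,"wz":0},
  {"x":0,"y":0,"z":-2,"wx":0,"wy":0,"wz":0},
  {"x":0,"y":-1.3,"z":-4,"wx":0,"wy":0,"wz":0},
  {"x":0,"y":-2.6,"z":-5,"wx":0,"wy":0,"wz":0},
  {"x":0,"y":-2.6,"z":-5,"wx":0,"wy":0,"wz":0},
  {"x":0,"y":-2.6,"z":-5,"wx":0,"wy":0,"wz":0},
  {"x":0,"y":-2.6,"z":-5,"wx":0,"wy":0,"wz":0},
], claw=1)

```text
time_s: 24.95
eef_pos: [0.5306, 0.2154, 0.3591]
ee_rot: [-179.9, -0.1, 129.2]
force: [-0.3, 0.2, -0.6]
width: -0.0002
grip_force: 0.0
```

```bash
python3 - <<'E'
from h import *
from scipy.optimize import least_squares
st()
i=manip.camera_info("wrist");g=cv2.imread("pics/w5.png")
im=manip.read_camera("wrist");cv2.imwrite("pics/w6.png",im);g=im.mean(2)
# predicted pixels of the flange front edge if home (underside z .1318, back on face)
P=lambda b:[*(F+XR*(-.030+.0003)+YR*b),.2318]
q=proj(i,[P(.09),P(-.09)]);print(q.round(1))
for b in (.07,.04,-.04,-.07):
    u,v=proj(i,[P(b)])[0];a=np.convolve(g[int(v)-10:int(v)+12,int(round(u))],[.25,.5,.25],'valid');d=np.diff(a);k=abs(d).argmax();print(b,"pred row %.1f edge row %.1f d %.0f"%(v,int(v)-10+1.5+k,d[k]))
E
```

```text
t 24.95 back_x 45.63mm lat -0.34 tcpz 359.11 yaw 129.16 | fx 0.3 fy 0.1 fz -0.6 tq [-0.    0.02  0.04] w -0.0002
[[183.  220. ]
 [375.3 220.2]]
0.07 pred row 220.0 edge row 213.5 d 21
0.04 pred row 220.0 edge row 223.5 d 13
-0.04 pred row 220.1 edge row 222.5 d -18
-0.07 pred row 220.2 edge row 222.5 d -16
```

```bash
python3 -c "
from cell import manip
print(manip.job_done())"
```

```text
the job is handed in; nothing more can be done
None
```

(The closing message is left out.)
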